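# Prop the test chamber's lid and load the motors

### The arm

A 6-joint arm with a two-finger parallel gripper is mounted at the origin on the work surface. World frame = base frame: x ahead of the robot, y to its left, z up, the work surface at z = 0. Lengths are in mm, angles in rad, forces in N, time in s.
With the tool pointing down it reaches from about 425 to 950 mm from the base axis. Payload 3.5 kg.
Tool frame: the origin (TCP) lies at the centre of the arm's flange, where the gripper is bolted on; the fingertips stand 173 mm ahead of it and the grasp point (between the pads) lies 155 mm ahead of it (r.tcp_to_tips is the distance from the TCP to the fingertips, in mm); z points along the fingers, y is the line along which they close (so a half turn about z gives the same grasp; the last joint's range is limited). The gripper opens to 85 mm and grips with 20 to 120 N. Pads are 22 mm wide; open, the fingers measure 114 mm over their backs; the gripper's body (76 mm by 85 mm) begins 54 mm behind the grasp point. The pads swing forward as they close: fully open they stand 13 mm farther back than shut.
Start: joints at [-1.342, 0.286, 1.577, -0, 1.279, -0.15], TCP at [249.641, -627.126, 404.725] pointing down, gripper open.
Joint ranges: [-2.77, 2.77], [-0.9, 2.22], [0.21, 2.48], [-1.53, 4.67], [0.24, 2.81], [-2.84, 2.84]. Speed limits (rad/s): [2.79, 2.79, 3.14, 3.14, 3.14, 3.14].

### API

Orientations are given as a rotation vector (axis times angle).
In Python, from station import r, kinematics, eyes, close_job gives the robot as it stands. The module is installed in compiled form; this text tells all that it offers. Calls block until the motion is done:
- r.move_to(position, orientation): joint-space move of the TCP to a pose.
- r.movel(position, rot=None, feed=150, until_force=None): straight line of the TCP; rot=None keeps the orientation; feed is the mean speed in mm/s. With until_force (N) it stops when the force on the tool has changed by that much, and returns True; else False.
- r.movej(angles): joint-space move.
- r.gripper_to(opening): opening from 0.0 (shut) to 1.0 (fully open); the grip force is fixed at half the most; returns when the fingers have stopped.
- r.dwell(seconds).
- kinematics.ik(position, orientation): joint angles nearest the present ones, or None.
- eyes.snapshot(name): name is "scene" or "top" or "wrist"; returns the picture (384x512x3 uint8, red, green, blue); there is no depth.
- eyes.get_calibration(name): a dict with "intrinsics" (3x3 intrinsics, pixels), "distortion" ([k1, k2, p1, p2, k3] as OpenCV has them; the pictures are not rectified), "camera_from_world" (4x4, takes a point from world to camera coordinates). Camera axes: x right, y down, z forward; pixel columns grow to the right and rows downward; lengths in mm; the calibration is good to about 2 mm. A picture is of the moment at which its call begins: read the wrist's pose just before it. get_calibration takes no time and is no camera call; for the wrist camera it gives the pose at the moment of the call.
A pose or a line that the arm cannot do raises r.IKError and nothing moves.
- close_job(): hands the job in; it is judged then, once.
Readings, each from a call of its own:
- r.read_t(): time.
- r.read_joint_pos(): joint angles.
- r.read_qd(): joint speeds.
- r.read_joint_torque(): joint torques, N m.
- r.read_tcp_pos(): TCP position.
- r.read_ee_rot(): TCP orientation.
- r.read_ft_force(): force on the tool from outside, world axes, zero at the start.
- r.read_torque(): the same for the moment, N m.
- r.read_finger_gap(): opening from 0.0 (shut) to 1.0 (fully open).
- r.read_grasp_force(): force on a finger pad.
Only numpy, scipy, OpenCV 4.12 (cv2) and the standard library are available. Lean on these libraries where they do the work, as an engineer would, in place of code of your own. Each camera call takes 0.05 s, during which the arm holds its last target. There are 200 camera calls.

### The job

Open the blue test chamber: raise its lid right back, swing the prop rod up out of its clip as far as it goes, then bring the lid forward again until it rests on the rod with the rod's tip in the lid's slot, and let go. Only then load every small flanged motor standing on the bench: set it upright on the chamber floor in front of the track and slide it in under the track's lips, one behind the other, until all are fully inside. Leave the lid propped open for wiring up, and leave the other things on the bench where they are.

Things in the scene. Friction and masses are not known exactly. Their poses are not given: they have to be found in the camera images.
- chamber: Blue metal chamber on a slotted plate (300 x 230 x 12 mm), fixed. Origin: centre of the plate's underside; x away from the robot at yaw 0, z up. Outside 230 (x) by 190 (y) mm, walls 5 mm, rim at z = 100 mm, inner floor at z = 18 mm. Lid hinged on the +y wall; the track runs along x inside; an electronics block 30 mm high covers the floor from y = 4 to 90 mm. The prop rod is outside the -x wall.
- lid (a joint): Lid angle (rad): 0 shut, grows as its -y edge rises; stop at 1.75, where it leans back past vertical and stays by its own weight. Let go below about 1.5 it falls shut (0.42 kg, nearly frictionless) unless propped; resting on the raised rod it stands at about 1.25.
- lid_bar (a point): Middle of the lid's handle: round steel bar 10 mm thick, 110 mm long, along the chamber's x, 35 mm out from the lid's free edge (30 mm free gap). It is 225 mm from the hinge line, 4 mm above the lid's underside. Can be pinched from above, fingers closing along the chamber's y, through the whole swing; it turns between the pads. Lid panel 232 x 190 x 8 mm.
- lid_hinge (a point): Middle of the lid's hinge line, which runs along the chamber's x at chamber y = 95 mm, z = 100.5 mm.
- lid_slot (a point): Middle of the slot in the lid's underside, on a steel ear that sticks out 45 mm beyond the lid's -x edge: 17 mm wide, between two ribs 13 mm deep that run along x, about 124 mm from the hinge line. The rod's tip goes between the ribs. Turns with the lid.
- rod (a joint): Prop rod angle (rad): 0 in its clip, pointing to the chamber's -y; grows as its tip swings up and over towards +y; stop at 1.91, 20 degrees past upright, where it stays. Light pivot (80 g): let go within 0.2 rad of upright it stays, lower it falls back to its clip. At its stop the tip is just where the lid's slot arrives when the lid is lowered from behind to about 1.25.
- rod_grip (a point): Place to pinch the rod, 115 mm from its pivot. Steel rod, 10 mm thick, 151 mm from pivot to tip, swinging in the chamber's y-z plane 30 mm outside the -x wall. Pinched from above, fingers closing along the chamber's x, it turns between the pads (creeping a few mm). In its clip it is 75 mm above the bench; the thin clip prongs, 86 mm from the pivot, do not resist. Turns with the rod.
- rod_pivot (a point): Pivot of the prop rod, at chamber (-145, 0, 75) mm; its axis is the chamber's x.
- track_mouth (a point): Floor centre of the track's open mouth, at chamber (-50, -42, 18) mm, axes as the chamber's. The track runs 160 mm along +x to the far wall (the stop). Channel 44 mm wide, 9 mm high, under two 6 mm thick lips (top 15 mm above the floor) with a gap of 26 mm between them; flared mouth. 60 mm of bare floor lies between the mouth and the -x wall.
- motor1: Small electric motor standing on a round steel flange (38 mm across, 5 mm thick); above it a can 18 mm across up to 57 mm high, with a thin shaft stub 8 mm long. 80 g. Origin: centre of the flange's underside, z up the can. May be absent. The flange fits the track's channel, the can passes between its lips; four fit, flange to flange. Over the lips, grip the can 38 mm above the floor.
- motor2: Small electric motor standing on a round steel flange (38 mm across, 5 mm thick); above it a can 18 mm across up to 57 mm high, with a thin shaft stub 8 mm long. 80 g. Origin: centre of the flange's underside, z up the can. May be absent. The flange fits the track's channel, the can passes between its lips; four fit, flange to flange. Over the lips, grip the can 38 mm above the floor.
- motor3: Small electric motor standing on a round steel flange (38 mm across, 5 mm thick); above it a can 18 mm across up to 57 mm high, with a thin shaft stub 8 mm long. 80 g. Origin: centre of the flange's underside, z up the can. May be absent. The flange fits the track's channel, the can passes between its lips; four fit, flange to flange. Over the lips, grip the can 38 mm above the floor.
- motor4: Small electric motor standing on a round steel flange (38 mm across, 5 mm thick); above it a can 18 mm across up to 57 mm high, with a thin shaft stub 8 mm long. 80 g. Origin: centre of the flange's underside, z up the can. May be absent. The flange fits the track's channel, the can passes between its lips; four fit, flange to flange. Over the lips, grip the can 38 mm above the floor.
- jar: Bystander, to be left alone: white plastic jar, 40 mm across, 65 mm high. Origin: underside.
- gear: Bystander, to be left alone: steel gear with hub, 60 mm across, 34 mm high. Origin: underside.
- screwdriver: Bystander, to be left alone: screwdriver, lying. Origin: underside.
- spanner: Bystander, to be left alone: open-ended spanner, lying. Origin: underside.
- tape: Bystander, to be left alone: black roll of tape, 72 mm across, 20 mm high. Origin: underside.
- multimeter: Bystander, to be left alone: grey multimeter 150 x 80 x 35 mm. Origin: underside.
- mouse: Bystander, to be left alone: black computer mouse 100 x 60 x 32 mm. Origin: underside.

How it is judged (in metres and radians):
On the way, in this order (a step that is already met when the one before it is completed fails the run):
1. the lid is raised well back (value of joint lid above 1.4 rad), for 0.2 s.
2. the prop rod is swung up while the lid is open (value of joint rod above 1.6 rad and value of joint lid above 1 rad), for 0.2 s.
3. the lid rests on the prop rod, let go by the robot (value of joint lid between 1.1 and 1.4 rad and value of joint rod above 1.6 rad and contact force between the fingers and chamber below 0.3 N), for 0.5 s.
At the end, for the whole second after the job is handed in: Lid at 1.1 to 1.4 rad on the prop rod (rod past 1.6 rad); every motor present upright (within 0.15 rad), at rest in the track, its centre at least 12 mm inside the mouth and within 8 mm of the track's centre line, flange under the lips (underside under 6 mm above the floor) (value of joint lid between 1.1 and 1.4 rad and value of joint rod above 1.6 rad and x of motor1 in the frame of track_mouth between 0.012 and 0.155 m and y of motor1 in the frame of track_mouth between -0.008 and 0.008 m and z of each of motor1, motor2, motor3, motor4 in the frame of track_mouth below 0.006 m and angle between each of motor1, motor2, motor3, motor4's own z axis and vertical below 0.15 rad and linear speed of each of motor1, motor2, motor3, motor4 below 0.03 m/s and x of motor2 in the frame of track_mouth between 0.012 and 0.155 m and y of motor2 in the frame of track_mouth between -0.008 and 0.008 m and x of motor3 in the frame of track_mouth between 0.012 and 0.155 m and y of motor3 in the frame of track_mouth between -0.008 and 0.008 m and x of motor4 in the frame of track_mouth between 0.012 and 0.155 m and y of motor4 in the frame of track_mouth between -0.008 and 0.008 m); the robot touches nothing.
It fails at once if a motor is put into the chamber while the lid is not resting on its prop (((x of motor1 in the frame of chamber between -0.11 and 0.11 m and y of motor1 in the frame of chamber between -0.09 and 0.09 m and z of motor1 in the frame of chamber below 0.08 m) or (x of motor2 in the frame of chamber between -0.11 and 0.11 m and y of motor2 in the frame of chamber between -0.09 and 0.09 m and z of motor2 in the frame of chamber below 0.08 m) or (x of motor3 in the frame of chamber between -0.11 and 0.11 m and y of motor3 in the frame of chamber between -0.09 and 0.09 m and z of motor3 in the frame of chamber below 0.08 m) or (x of motor4 in the frame of chamber between -0.11 and 0.11 m and y of motor4 in the frame of chamber between -0.09 and 0.09 m and z of motor4 in the frame of chamber below 0.08 m)) and (value of joint rod below 1.5 rad or value of joint lid below 1 rad or value of joint lid above 1.55 rad)).
It fails at once if another thing on the bench is moved more than 5 cm (distance of any of jar, gear, screwdriver, spanner, tape, multimeter, mouse from where it was at the start of the episode above 0.05 m).
Of motor1, motor2, motor3, motor4 only 3 to 4 are there at a start; the rules pass over those that are not, and their reading is None.
At some moment in a run one of motor1, motor2, motor3, motor4 may be knocked a few centimetres aside while the robot is not near it.
It also fails if it takes over 208 s, if anything falls off the work surface, if the arm or the gripper's body presses on something with over 40 N, if the wrist force passes 120 N, or if a joint passes its speed limit or range.

## Working session

There is one attempt and no reset: what is moved stays moved. The work goes in short steps, each a Python script; the robot and the scene stay as the last script left them, time stands still between calls to the robot, and variables do not carry over. Pictures are saved under pics/ and viewed, at most 14 in all, crops included, and the job is handed in when it is done.

```bash
mkdir -p pics
cat > h.py <<'E'
import numpy as np, cv2
from scipy.spatial.transform import Rotation as R
from station import r, kinematics, eyes, close_job
def snap(n,f):
    im=eyes.snapshot(n); cv2.imwrite('pics/'+f,im[:,:,::-1]); return im
def pix2plane(n,uv,z,c=None):
    c=c or eyes.get_calibration(n); K=np.array(c['intrinsics'],float);D=np.array(c['distortion'],float);T=np.array(c['camera_from_world'],float)
    p=cv2.undistortPoints(np.array(uv,float).reshape(-1,1,2),K,D).reshape(-1,2)
    d=np.c_[p,np.ones(len(p))]@T[:3,:3]; o=-T[:3,:3].T@T[:3,3]
    return o+d*((np.atleast_1d(z)-o[2])/d[:,2])[:,None]
def proj(n,P,c=None):
    c=c or eyes.get_calibration(n);T=np.array(c['camera_from_world'],float)
    return cv2.projectPoints(np.array(P,float).reshape(-1,1,3),cv2.Rodrigues(T[:3,:3])[0],T[:3,3],np.array(c['intrinsics'],float),np.array(c['distortion'],float))[0].reshape(-1,2)
E
python3 - <<'E'
from h import *
a=snap('top','t0.png'); b=snap('scene','s0.png')
cv2.imwrite('pics/t0b.png',cv2.resize(a[:,:,::-1],(800,600),interpolation=cv2.INTER_CUBIC))
cv2.imwrite('pics/s0b.png',cv2.resize(b[:,:,::-1],(800,600),interpolation=cv2.INTER_CUBIC))
for n in('top','scene'):
    c=eyes.get_calibration(n);T=np.array(c['camera_from_world']);print(n,-T[:3,:3].T@T[:3,3],T[2,:3],c['intrinsics'])
print(r.read_t(),r.read_ee_rot())
E
```

```text
top [3.91923165e+02 4.85701389e-01 1.26856152e+03] [ 0.16054684 -0.00810479 -0.98699495] [[425.81536123   0.         256.04141491]
 [  0.         425.81536123 193.63239188]
 [  0.           0.           1.        ]]
scene [1230.68681535 -390.91242049  844.34155581] [-0.61489201  0.35525701 -0.70405985] [[380.9446895    0.         260.10387071]
 [  0.         380.9446895  188.22062869]
 [  0.           0.           1.        ]]
0.1 [-3.08331990e+00 -5.91052265e-01  1.24731731e-04]
```

View pics/t0b.png

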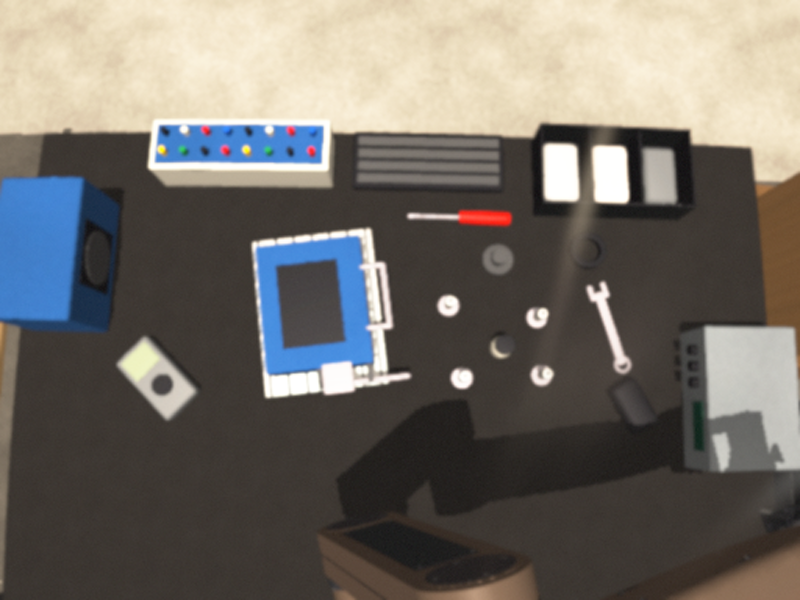

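View pics/s0b.png

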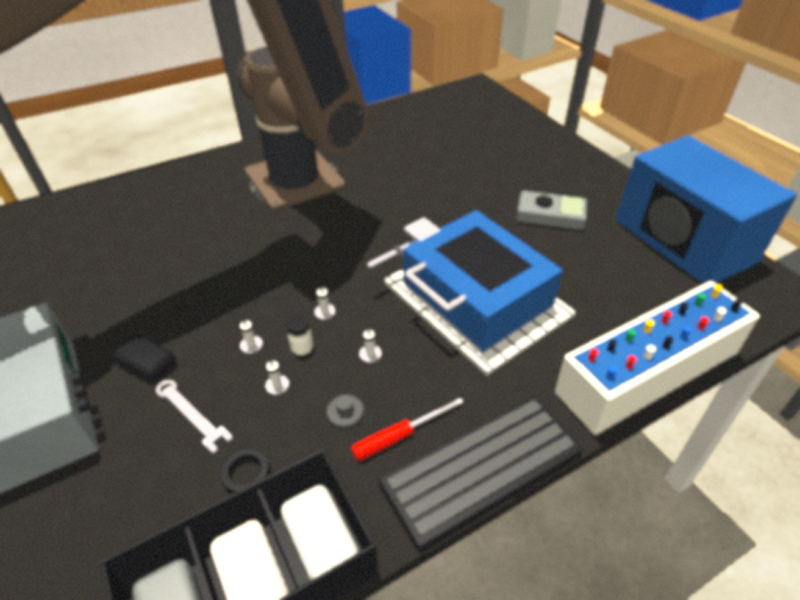

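The pictures show four motors, with flanges in the top picture at (448,305), (537,317), (461,378) and (541,375). The jar is between them at (502,345). The chamber's plate corners are at about (252,242), (370,229), (387,388) and (267,397), in the 800-px picture. I'll enlarge for accuracy.

Run:
```python
from h import *
a=cv2.imread('pics/t0.png')
cv2.imwrite('pics/c1.png',cv2.resize(a[140:260,155:275],(600,600),interpolation=cv2.INTER_CUBIC))
cv2.imwrite('pics/c2.png',cv2.resize(a[180:255,270:370],(800,600),interpolation=cv2.INTER_CUBIC))
```

```text
(no output)
```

View pics/c1.png

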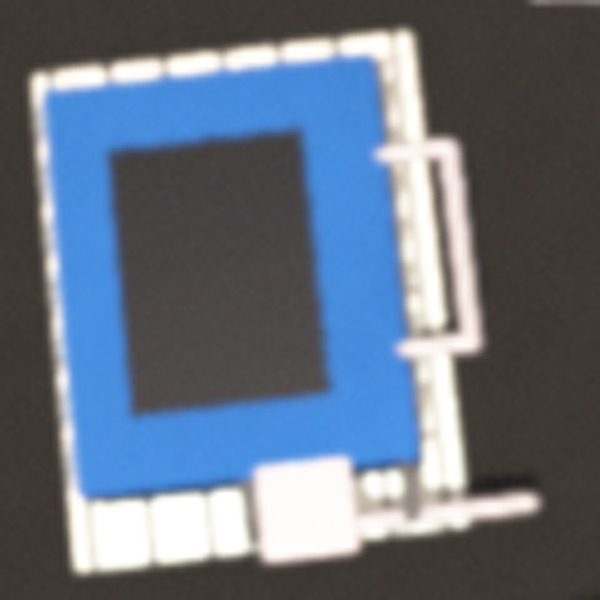

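View pics/c2.png

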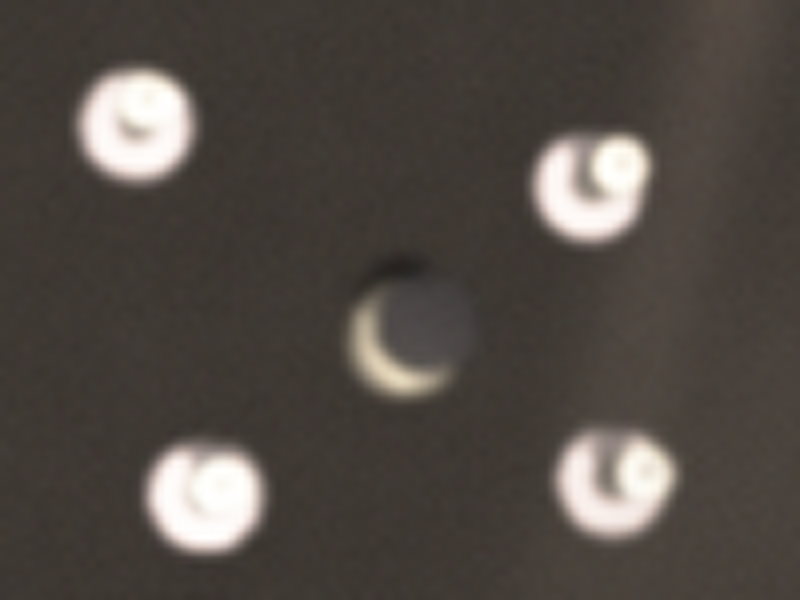

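The enlarged crops give sharp lid corners (48,92), (380,57), (417,460), (85,497), the plate corners, and flange centres (137,127), (588,188), (206,497), (612,483). Next I fit the poses.

Run:
```python
from h import *
from scipy.optimize import least_squares
c=eyes.get_calibration('top')
obs=np.array([(48,92),(380,57),(417,460),(85,497),(33,77),(410,33),(78,572),(467,525),(538,503)],float)
obs=(obs+.5)/5-.5+[155,140]
L=np.array([(116,95,108.5),(116,-95,108.5),(-116,-95,108.5),(-116,95,108.5),(150,115,12),(150,-115,12),(-150,115,12),(-150,-115,12),(-145,-151,75)])
def f(p): 
    Rm=R.from_euler('z',p[2]).as_matrix(); return (proj('top',L@Rm.T+[p[0],p[1],0],c)-obs).ravel()
s=least_squares(f,[600,100,.1],x_scale=[100,100,.1],loss='soft_l1'); print(s.x,s.fun.reshape(-1,2).round(1).tolist())
m=(np.array([(137,127),(588,188),(206,497),(612,483)])+.5)/8-.5+[270,180]
M=pix2plane('top',m,5,c);print(M.round(1))
for z,pp in((57,(621,165)),(57,(645,472)),(65,(429,320))): print(pix2plane('top',(np.array([pp])+.5)/8-.5+[270,180],z,c).round(1))
# scene check
Rm=R.from_euler('z',s.x[2]).as_matrix(); W=L@Rm.T+[s.x[0],s.x[1],0]
b=cv2.imread('pics/s0.png')
b=cv2.resize(b,(1600,1200),interpolation=cv2.INTER_CUBIC);k=1600/512
for P in list(W)+list(M): 
    u=proj('scene',[P])[0]; cv2.circle(b,tuple(int(x) for x in (u+.5)*k-.5),3,(0,255,0),-1)
cv2.imwrite('pics/s1.png',b[380:900,400:1180])
np.save('m.npy',M[:,:2]);np.save('ch.npy',s.x)
```

```text
[5.76929452e+02 1.44096455e+02 1.36106325e-01] [[-1.1, -0.6], [-0.4, -1.4], [1.5, 0.1], [-1.3, 0.8], [0.9, 0.2], [0.4, 0.2], [0.6, -0.2], [0.5, 0.1], [-1.2, 0.3]]
[[ 593.6 -102.2    5. ]
 [ 573.3 -272.9    5. ]
 [ 455.3 -128.6    5. ]
 [ 462.4 -280.5    5. ]]
[[ 574.5 -273.9   57. ]]
[[ 463.6 -280.9   57. ]]
[[ 516.3 -202.    65. ]]
```

View pics/s1.png

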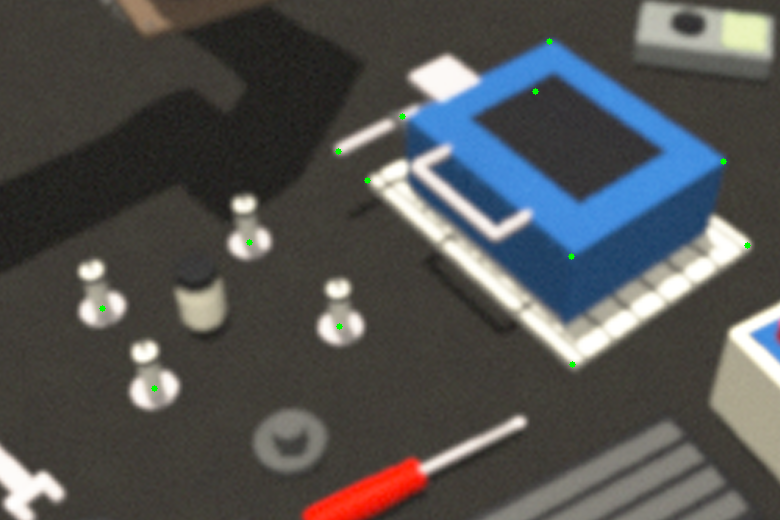

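```bash
cat >> h.py <<'E'
CH=np.load('ch.npy')
def W(p):  # chamber -> world
    return R.from_euler('z',CH[2]).apply(p)+[CH[0],CH[1],0]
def rot(psi): return (R.from_euler('z',psi)*R.from_euler('x',np.pi)).as_rotvec()
RY=rot(CH[2]); RX=rot(CH[2]-np.pi/2)
UP=np.array([0,0,155.])
def bar(th): return W([0,95-225*np.cos(th)+4*np.sin(th),100.5+225*np.sin(th)+4*np.cos(th)])+UP
def rodp(f): return W([-145,-115*np.cos(f),75+115*np.sin(f)])+UP
def st(*a): print(*a,'t',round(r.read_t(),2),'F',np.round(r.read_ft_force(),1),'gap',round(r.read_finger_gap(),3),'gf',round(r.read_grasp_force(),1),'tcp',np.round(r.read_tcp_pos(),1))
E
python3 - <<'E'
from h import *
o=(np.array([(465,246)])+.5)/5-.5+[155,140]
print(pix2plane('top',o,104.5),bar(0)-UP)
for n,p,q in [('bar0',bar(0),RY),('bar1',bar(.9),RY),('bar1.7',bar(1.7)+[0,0,60],RY),('rod0',rodp(0),RX),('rod0b',rodp(0),rot(CH[2]+np.pi/2)),('rod1.9',rodp(1.9)+[0,0,60],RX),('tr',W([-80,-42,56])+UP,RY),('tr2',W([20,-42,56])+UP,RY)]+[('m',[*m,193],RY) for m in np.load('m.npy')]:
    j=kinematics.ik(p,q); print(n,None if j is None else np.round(j,2))
E
```

```text
[[594.43365961  14.56410158 104.5       ]] [594.56869508  15.29871803 104.5       ]
bar0 [-0.14  0.27  1.88 -0.    0.99  1.29]
bar1 [ 0.    0.08  1.76 -0.    1.3   1.44]
bar1.7 [ 0.29  0.1   1.55 -0.    1.49  1.72]
rod0 [-0.2   0.01  2.24 -0.    0.89  2.8 ]
rod0b [-0.2   0.01  2.24 -0.    0.89 -0.34]
rod1.9 None
tr [-0.02  0.18  2.1  -0.    0.86  1.42]
tr2 [ 0.01  0.37  1.85 -0.    0.91  1.44]
m [-0.34  0.39  1.88 -0.    0.88  1.1 ]
m [-0.6   0.44  1.8  -0.    0.9   0.83]
m [-0.49  0.14  2.19 -0.    0.81  0.94]
m [-0.73  0.27  2.03 -0.    0.84  0.7 ]
```

```bash
sed -i 's/RX=rot(CH\[2\]-np.pi\/2)/RX=rot(CH[2]+np.pi\/2)/' h.py
python3 - <<'E'
from h import *
for f,d in((1.88,0),(1.88,60),(1.88,90)): print(kinematics.ik(rodp(f)+[0,0,d],RX))
r.gripper_to(.36)
r.move_to(bar(0)+[0,0,90],RY); st('above')
print(r.movel(bar(0),feed=100,until_force=12)); st('at')
r.gripper_to(0); st('grip')
if r.read_finger_gap()>.05:
    for th in np.arange(.15,1.66,.15): r.movel(bar(th),feed=130); 
    r.movel(bar(1.7),feed=80); st('up')
    cv2.imwrite('pics/s2.png',cv2.resize(eyes.snapshot('scene')[:,:,::-1],(800,600)))
E
```

```text
[ 1.32915229e-01 -1.42508894e-01  2.15502383e+00 -4.44089210e-16
  1.12907772e+00 -3.19109606e-03]
[ 1.32915229e-01 -2.08364712e-01  2.09660760e+00 -4.44089210e-16
  1.25334977e+00 -3.19109606e-03]
[ 1.32915229e-01 -2.33535271e-01  2.06203656e+00 -4.44089210e-16
  1.31309137e+00 -3.19109606e-03]
above t 3.26 F [-1.4  0.1  0.2] gap 0.359 gf 0.0 tcp [594.7  14.5 349.6]
False
at t 4.31 F [ 0.3 -0.4  0.1] gap 0.359 gf 0.0 tcp [595.   15.3 260.4]
grip t 4.64 F [-0.5  6.8  2.1] gap 0.093 gf 58.5 tcp [594.8  16.8 260.7]
up t 9.43 F [0.2 0.6 9.5] gap 0.087 gf 63.7 tcp [559.6 270.8 480.6]
```

View pics/s2.png

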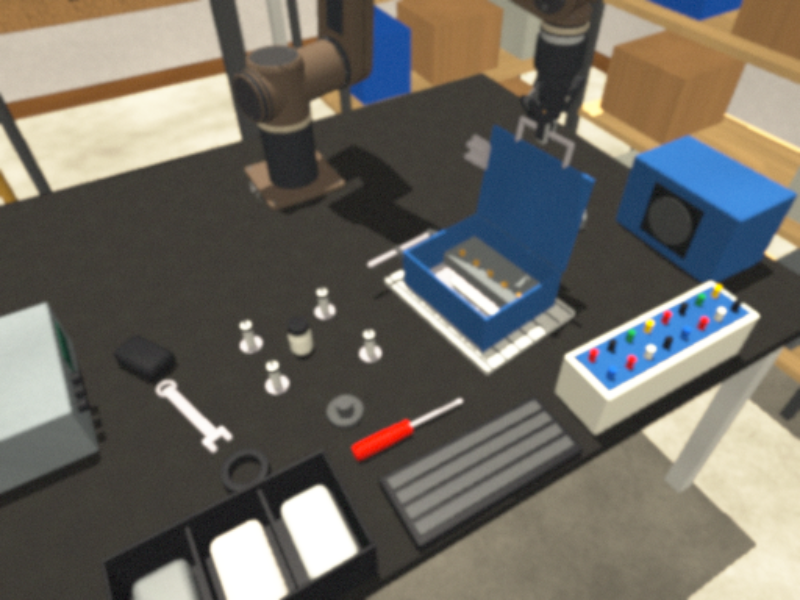

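The lid stands raised past vertical with its handle still in the gripper at about (545,130). Next I let go and do the rod.

Run:
```python
from h import *
r.gripper_to(.36); r.movel(bar(1.7)+[0,0,70],feed=150)
a=rodp(0); hi=a.copy(); hi[2]=500
r.move_to(hi,RX); r.movel(a+[0,0,60],feed=200); st('above')
print(r.movel(a,feed=100,until_force=12)); r.gripper_to(0); st('grip')
if r.read_finger_gap()>.05:
    for f in np.arange(.15,1.81,.15): r.movel(rodp(f),feed=110)
    r.movel(rodp(1.89),feed=60); st('up')
    cv2.imwrite('pics/s3.png',cv2.resize(eyes.snapshot('scene')[100:250,180:380,::-1],(800,600)))
```

```text
above t 13.43 F [ 0.1  0.2 -0.3] gap 0.36 gf 0.0 tcp [449.4  10.4 291.1]
False
grip t 14.52 F [ 4.2  2.  -1.1] gap 0.086 gf 58.4 tcp [449.9  10.5 231.2]
up t 18.54 F [-0.   0.5  0.4] gap 0.0 gf 0.0 tcp [428.3 160.3 339. ]
```

View pics/s3.png

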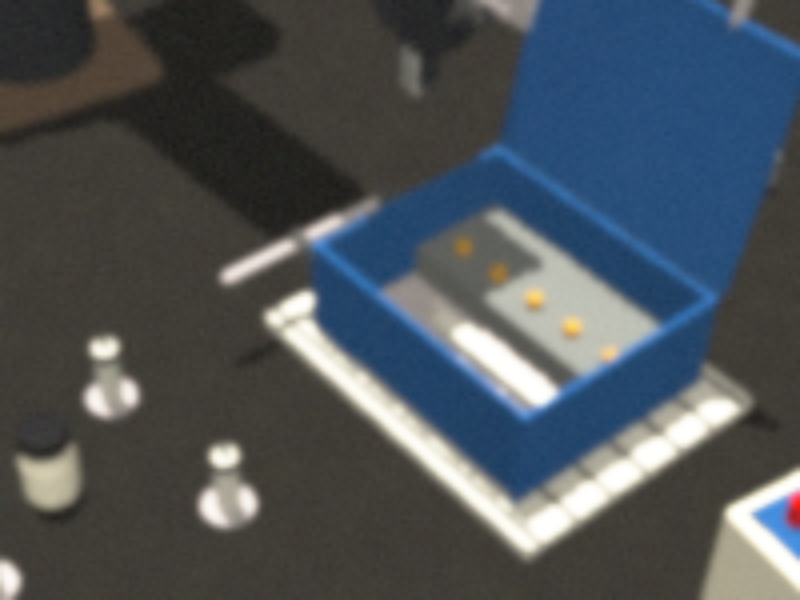

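The rod slipped and is back in its clip, visible at (220,278)–(378,203). I'll retry with a deeper pinch, logging the gap and stopping if it is lost.

Run:
```python
from h import *
D=np.array([0,0,-6.])
a=rodp(0)
r.movel(rodp(1.89)+[0,0,100],feed=200); r.gripper_to(.36)
r.movel(a+[0,0,100],feed=200); r.movel(a+[0,0,40],feed=200)
c=eyes.get_calibration('wrist'); im=snap('wrist','w1.png')
cv2.imwrite('pics/w1.png',im[:,:,::-1]); print('pred rod grip,tip',proj('wrist',[a-UP,W([-145,-151,75]),W([-145,-86,75])],c))
print(r.movel(a+D,feed=100,until_force=12)); r.gripper_to(0); st('grip')
for f in np.arange(.1,1.61,.1):
    r.movel(rodp(f)+D,feed=80); g=r.read_finger_gap()
    print(round(f,2),round(g,3),np.round(r.read_ft_force(),1))
    if g<.04: break
st('end')
```

```text
pred rod grip,tip [[253.44466494 230.65511331]
 [253.3855187  289.08897249]
 [253.4976352  178.56007961]]
False
grip t 22.17 F [ 4.4  1.3 -0.3] gap 0.095 gf 58.4 tcp [450.   10.5 225.3]
0.1 0.097 [ 7.3  1.1 -2.7]
0.2 0.095 [ 7.9 -0.3 -4.5]
0.3 0.093 [ 6.9  0.3 -3.8]
0.4 0.095 [ 7.6  0.7 -4. ]
0.5 0.098 [ 7.6  0.4 -4.6]
0.6 0.098 [ 8.   1.  -3.2]
0.7 0.096 [ 6.4 -0.2 -3.4]
0.8 0.095 [ 7.9 -0.5 -3.2]
0.9 0.094 [ 7.9  1.1 -3.6]
1.0 0.097 [ 7.   1.1 -2.6]
1.1 0.096 [ 7.7  1.7 -4.7]
1.2 0.093 [ 9.   0.3 -6.3]
1.3 0.086 [ 8.1  0.9 -4.9]
1.4 0.076 [ 9.5  5.5 -7.7]
1.5 -0.001 [ 1.2 -0.7  0.1]
end t 26.54 F [ 1.2 -0.7  0.1] gap -0.001 gf 0.0 tcp [433.9 116.4 338.2]
```

View pics/w1.png

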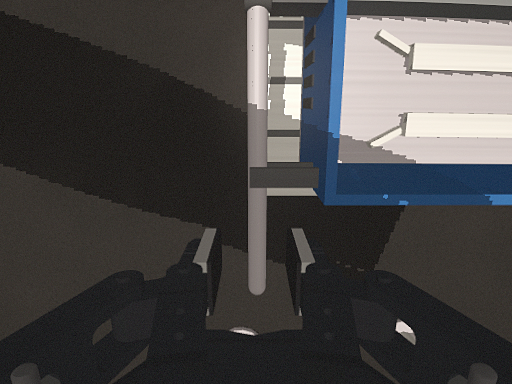

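The wrist view shows the rod back in its clip, with its tip at (257,292) and the clip at (275,177). It sits about 2.5 mm to chamber +x of where I predicted. It was squeezed out at the pads' trailing edge near 1.4 rad. This time I'll follow a true circle about the pivot, start with the pads behind the rod, and watch the gap.

Run:
```python
from h import *
X=R.from_euler('z',CH[2]).apply([2.2,0,0])
P=lambda f: rodp(f)+X
r.movel(P(1.45)+[0,0,90],feed=200); r.gripper_to(.36)
r.movel(P(0)+[0,0,90],feed=250); s=-.085
print(r.movel(P(s),feed=120,until_force=12)); r.gripper_to(0); st('grip')
for f in np.arange(s+.1,1.78,.1):
    r.movel(P(f),feed=90); g=r.read_finger_gap()
    if f>1: print(round(f,2),round(g,3),np.round(r.read_ft_force(),1))
    if g<.087: break
st('end'); snap('scene','s4.png'); snap('top','t4.png')
a=cv2.imread('pics/s4.png')[90:210,180:340]
cv2.imwrite('pics/s4b.png',cv2.resize(a,(800,600)))
```

```text
False
grip t 29.64 F [-3.8 -0.4  5.4] gap 0.099 gf 58.4 tcp [451.1  11.1 221.2]
1.01 0.095 [-3.4 -4.6  1.1]
1.12 0.093 [-3.8 -2.5  0.6]
1.22 0.096 [-1.5 -5.4 -2.8]
1.32 0.101 [-2.4 -2.7 -1.7]
1.42 0.099 [-1.9 -2.4 -3. ]
1.52 0.092 [-2.4 -2.2 -3.7]
1.62 0.095 [-1.9 -2.4 -6.1]
1.72 0.096 [-2.3 -4.8 -4.9]
end t 34.59 F [-2.3 -4.8 -4.9] gap 0.096 gf 66.5 tcp [433.2 140.7 343.6]
```

View pics/s4b.png

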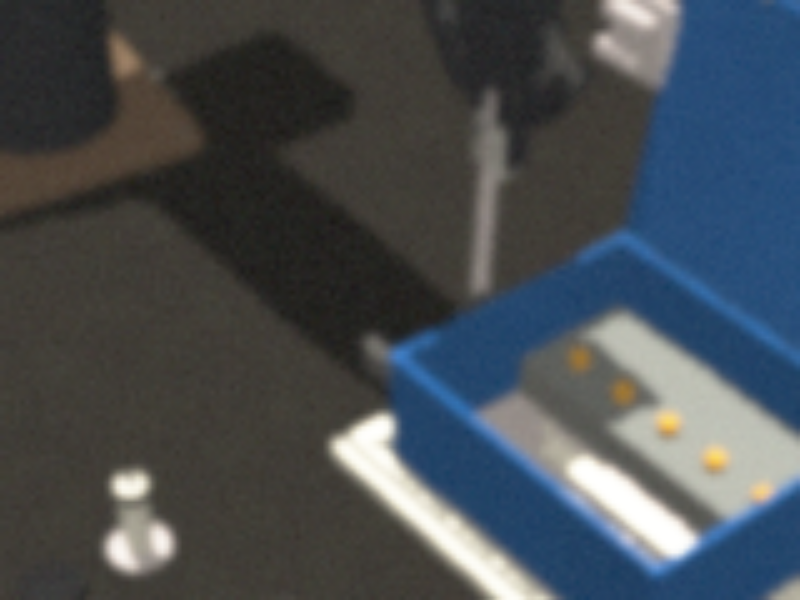

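The rod is now upright in the pads, from (480,290) up to (490,95). I'll continue to its stop, let go, then bring the lid forward.

Run:
```python
from h import *
X=R.from_euler('z',CH[2]).apply([2.2,0,0])
P=lambda f: rodp(f)+X
for f in(1.78,1.84): print(r.movel(P(f),feed=50,until_force=15)); 
st('stop'); r.gripper_to(.36); p=np.array(r.read_tcp_pos()); r.movel(p+[0,0,90],feed=150)
r.dwell(.3)
# look at rod from wrist after backing off -y
snap('scene','s5.png'); cv2.imwrite('pics/s5b.png',cv2.resize(cv2.imread('pics/s5.png')[60:210,180:380],(800,600)))
```

```text
False
False
stop t 35.28 F [-4.  -4.  -3.7] gap 0.095 gf 64.6 tcp [431.2 154.9 340.8]
```

View pics/s5b.png

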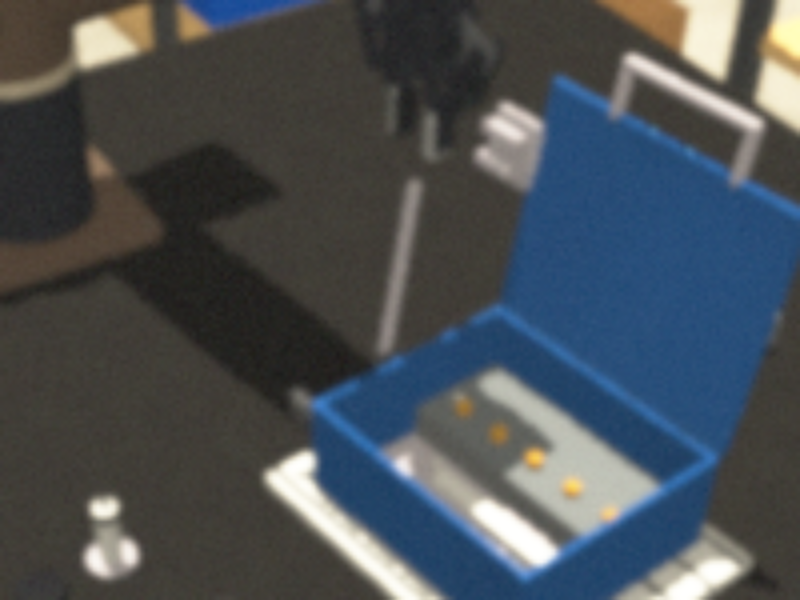

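The rod stands by itself leaning back, tip at (414,182) and base at (383,350). The lid is back with its slot ear at (510,145). I'll compute the angle and push the rod to its stop if needed.

Run:
```python
from h import *
X=R.from_euler('z',CH[2]).apply([2.2,0,0])
print('obs',180+414/4,60+182/4,' base',180+383/4,60+350/4)
for f in(1.57,1.7,1.8,1.91): print(f,proj('scene',[W([-143,-149*np.cos(f),75+149*np.sin(f)]),W([-143,-38*np.cos(f),75+38*np.sin(f)])]).round(1).tolist())
```

```text
obs 283.5 105.5  base 275.75 147.5
1.57 [[276.1, 110.3], [275.3, 140.8]]
1.7 [[281.1, 108.4], [276.5, 140.3]]
1.8 [[284.9, 107.4], [277.4, 140.0]]
1.91 [[288.8, 106.9], [278.4, 139.8]]
```

Run:
```python
from h import *
Q=lambda y,z: W([-143,y,z])+UP
r.movel(Q(-35,280),feed=200); r.gripper_to(0); r.movel(Q(-35,178),feed=200); r.movel(Q(-8,178),feed=150)
print(r.movel(Q(20,178),feed=40,until_force=5)); st('push')
p=r.read_tcp_pos(); print('chamber y',R.from_euler('z',-CH[2]).apply(np.array(p)-[CH[0],CH[1],155]))
r.movel(Q(-35,178),feed=150); r.movel(Q(-35,280),feed=200)
snap('scene','s6.png'); cv2.imwrite('pics/s6b.png',cv2.resize(cv2.imread('pics/s6.png')[80:160,240:320],(600,600)))
```

```text
True
push t 39.26 F [ 0.5 -3.   2. ] gap -0.003 gf 1.6 tcp [432.7 142.8 332.7]
chamber y [-143.05944731   18.32107839  177.66024341]
```

View pics/s6b.png

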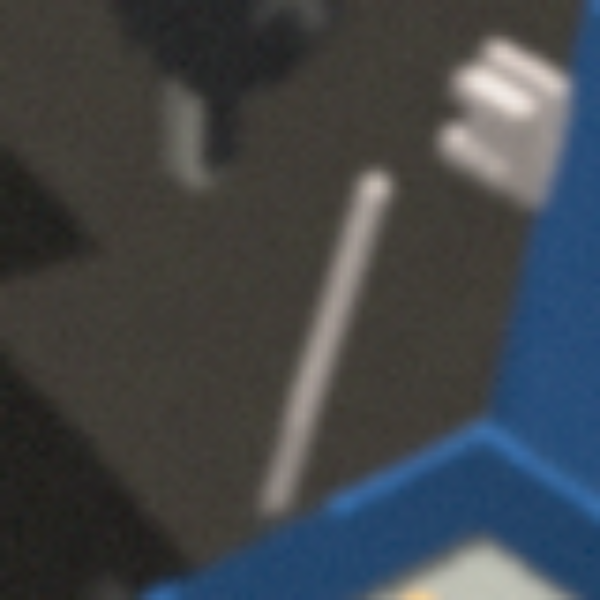

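The rod is now at its stop: slope 0.30, as expected for 1.91 rad, with its tip at (375,180). Next I bring the lid forward.

Run:
```python
from h import *
r.movel(W([-143,-35,340])+UP,feed=200)
b=bar(1.75)
r.move_to(b+[0,0,75],RY); r.gripper_to(.36); st('above')
print(r.movel(b,feed=100,until_force=12)); r.gripper_to(0); st('grip')
if r.read_finger_gap()>.05:
    for th in(1.65,1.55,1.45,1.37): r.movel(bar(th),feed=90)
    st('1.37')
    for th in(1.34,1.31,1.285,1.265,1.25):
        h=r.movel(bar(th),feed=30,until_force=8); st(th,h)
        if h: break
    snap('scene','s7.png'); cv2.imwrite('pics/s7b.png',cv2.resize(cv2.imread('pics/s7.png')[60:180,220:380],(800,600)))
```

```text
above t 42.99 F [ 0.6  0.3 -0.5] gap 0.357 gf 0.0 tcp [558.  281.7 551.3]
False
grip t 44.23 F [-0.7  1.3  2.5] gap 0.095 gf 58.6 tcp [558.1 282.  477.6]
1.37 t 45.77 F [ 3.3 -1.7  5.1] gap 0.088 gf 61.2 tcp [569.9 196.7 476.5]
1.34 False t 46.15 F [ 5.8 -0.1  2.8] gap 0.091 gf 61.2 tcp [570.7 191.  475.4]
1.31 False t 46.52 F [ 4.8 -0.7  3.1] gap 0.091 gf 61.1 tcp [571.5 184.6 473.8]
1.285 False t 46.87 F [4.9 0.5 3.2] gap 0.091 gf 61.1 tcp [572.3 179.4 472.4]
1.265 False t 47.17 F [5.1 1.7 3.1] gap 0.089 gf 61.1 tcp [572.8 175.3 471.3]
1.25 False t 47.43 F [3.9 5.7 4.3] gap 0.09 gf 61.3 tcp [573.  173.2 470.9]
```

View pics/s7b.png

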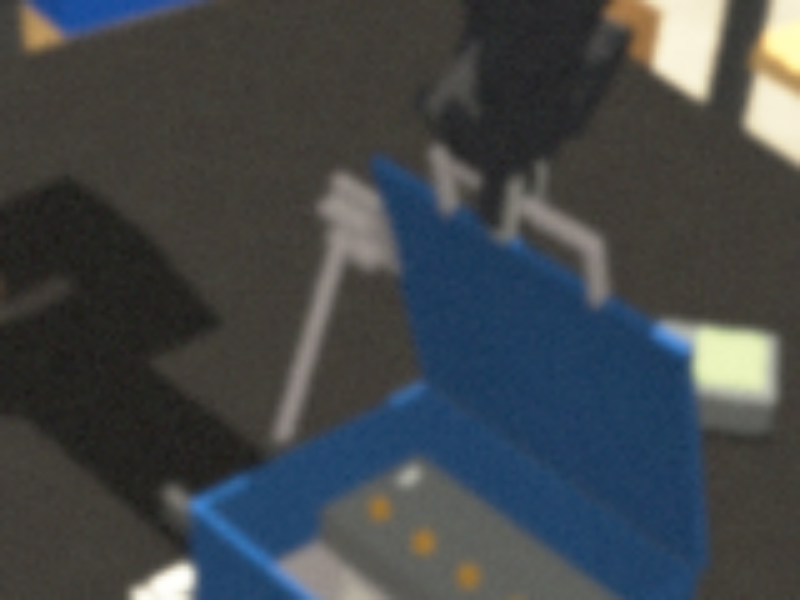

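The slot ear sits on the rod's tip at (345,230) and the force is building, so it is resting on the rod. I let go and look from above the track.

Run:
```python
from h import *
r.gripper_to(.3); r.dwell(.2); p=np.array(r.read_tcp_pos()); r.movel(p+[0,0,70],feed=120); r.dwell(.8)
q=p.copy(); q[2]+=70
r.movel(W([-85,-130,420])+UP-[0,0,0] if False else W([-60,-130,380])+UP,feed=250)
r.move_to(W([-90,-60,160])+UP,RY)
c=eyes.get_calibration('wrist'); im=snap('wrist','w2.png'); import pickle; pickle.dump(c,open('w2.pkl','wb'))
for P in [(-50,-20,33),(-50,-64,33),(-110,-90,100),(-50,-29,33),(-50,-55,33),(110,-90,100),(50,-29,33),(50,-55,33),(-50,-42,18)]:
    u=proj('wrist',[W(P)],c)[0]; print(P,u.round(1))
snap('scene','s8.png'); s=cv2.imread('pics/s8.png'); 
k=cv2.resize(s[60:180,220:380],(533,400)); cv2.imwrite('pics/j8.png',np.hstack([cv2.resize(im[:,:,::-1],(0,0),fx=1,fy=1)[:, :],np.zeros((384,4,3),np.uint8),cv2.resize(k,(284,384))]))
st('')
```

```text
(-50, -20, 33) [202.6 141. ]
(-50, -64, 33) [259.2 140.9]
(-110, -90, 100) [302.2 248.9]
(-50, -29, 33) [214.2 140.9]
(-50, -55, 33) [247.6 140.9]
(110, -90, 100) [ 316.6 -172.8]
(50, -29, 33) [210.6   0. ]
(50, -55, 33) [ 2.472e+02 -1.000e-01]
(-50, -42, 18) [232.1 139. ]
 t 51.38 F [ 0.1 -0.7 -0.2] gap 0.299 gf 0.0 tcp [497.3  72.3 317.5]
```

View pics/j8.png

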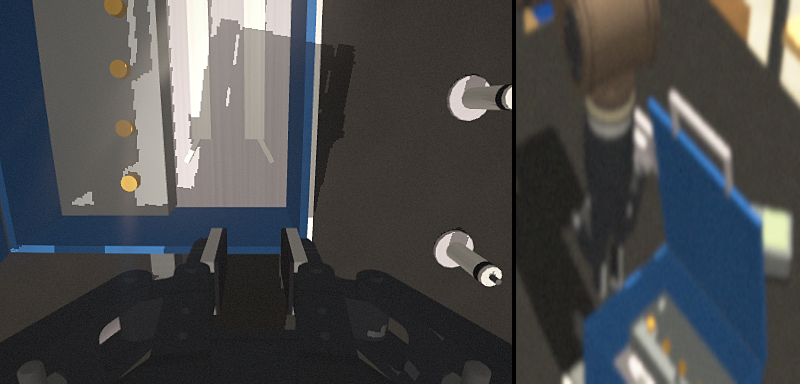

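The wrist view shows the lid propped on the rod. The track's mouth is clear, with lip inner edges at u≈210 and 246 and the mouth at v≈138. That puts the chamber about 2 mm to +x and +y of my fit, as the side loads during the earlier grips also suggested. I'll correct for that and load the first motor.

```bash
cat >> h.py <<'E'
CH[:2]+=R.from_euler('z',CH[2]).apply([1.8,2.0,0])[:2]
def blobs(im):
    g=im[180:255,270:370].min(axis=2); n,l,s,c=cv2.connectedComponentsWithStats((g>150).astype(np.uint8))
    return [(int(s[i,4]),c[i]+[270,180]) for i in range(1,n) if s[i,4]>60]
REF=None
def find():
    """motor positions now: initial flange fits shifted with their blobs"""
    b0=blobs(cv2.imread('pics/t0.png')); m0=np.load('m.npy'); u0=proj('top',np.c_[m0,np.full(4,5.)])
    b1=blobs(eyes.snapshot('top')); out=[]
    for a,c in b1:
        k=np.argmin(np.linalg.norm(u0-c,axis=1)); 
        off=min((x[1]-u0[k] for x in b0),key=np.linalg.norm)
        out.append((a,k,pix2plane('top',[c-off],5)[0,:2].round(1)))
    return out
def T(x,z,dy=0): return W([x-50,-42+dy,18+z+38])+UP   # motor at track x, underside z above floor
def load(m,xend=22):
    r.gripper_to(.6)
    p=np.array([m[0]+1.5,m[1]+2,193.]); r.move_to(p+[0,0,110],RY); r.movel(p,feed=150,until_force=12)
    r.gripper_to(0); st('pick'); g=r.read_finger_gap()
    if not .1<g<.35: return False
    r.movel(p+[0,0,130],feed=200)
    q=T(-33,0); q[2]=p[2]+130; r.movel(q,feed=250); r.movel(T(-33,12),feed=180)
    h=r.movel(T(-33,.8),feed=40,until_force=6); st('down',h)
    return True
def slide(xend=22,F=22,dy=0):
    p=r.read_tcp_pos(); e=T(xend,.8,dy); e[2]=max(p[2],e[2])
    h=r.movel(e,feed=50,until_force=F); st('slid',h); return h
def drop():
    r.gripper_to(.38); p=np.array(r.read_tcp_pos()); r.movel(p+[0,0,110],feed=180); st('off')
E
python3 - <<'E'
from h import *
print(blobs(cv2.imread('pics/t0.png')))
f=find(); print(f)
for a,k,p in f:
    if k==2: m=p
print(load(m)); print(slide())
im=snap('wrist','w3.png')
E
```

```text
[(147, array([286.68027211, 195.10204082])), (129, array([343.58914729, 203.05426357])), (120, array([346.325     , 240.36666667])), (142, array([295.14788732, 242.        ]))]
[(147, np.int64(0), array([ 593.6, -102.2])), (127, np.int64(1), array([ 573.3, -273.1])), (119, np.int64(3), array([ 462.5, -280.6])), (142, np.int64(2), array([ 455.3, -128.6]))]
pick t 53.91 F [-0.4  1.1  5. ] gap 0.191 gf 58.4 tcp [ 457.3 -126.9  194.1]
down True t 56.83 F [-0.5 -0.4  3.9] gap 0.192 gf 59.2 tcp [502.2  93.4 212.1]
True
slid True t 57.18 F [0.3 0.2 4.4] gap 0.192 gf 59.1 tcp [505.3  93.8 212.2]
True
```

Run:
```python
from h import *
p=np.array(r.read_tcp_pos()); p[2]=213.4; r.movel(p,feed=30); st('lift')
p[:2]=T(-19,0)[:2]; print(r.movel(p,feed=30,until_force=30)); st('mouth')
p[:2]=T(22,0)[:2]; print(r.movel(p,feed=40,until_force=30)); st('in')
snap('wrist','w3.png')
```

```text
lift t 57.48 F [-1.   0.5 -0.1] gap 0.192 gf 59.0 tcp [504.8  93.8 212.9]
False
mouth t 57.99 F [ 0.1 -0.2 -1. ] gap 0.192 gf 58.9 tcp [515.9  95.4 213.3]
False
in t 59.17 F [-0.5 -0.8 -1.3] gap 0.191 gf 58.9 tcp [556.2 100.9 213.3]
```

Motor 1 slid in freely. I release it and load the next, lifting 1.2 mm after touching the floor.

```bash
cat >> h.py <<'E'
def slide(xend=22):
    p=np.array(r.read_tcp_pos()); p[2]+=1.2; r.movel(p,feed=30)
    for x in (-19,xend):
        p[:2]=T(x,0)[:2]; h=r.movel(p,feed=40,until_force=30); st('slide',x,h)
        if h: return False
    return True
def cycle(k):
    f=find(); print(f); m=[p for a,i,p in f if i==k]
    if len(m)!=1: return
    if load(m[0]) and slide(): drop(); return True
E
python3 - <<'E'
from h import *
drop()
print(cycle(0))
E
```

```text
off t 60.28 F [-0.7  0.9  0.6] gap 0.378 gf 0.0 tcp [555.2 103.6 323.2]
[(148, np.int64(0), array([ 593.6, -102. ])), (129, np.int64(1), array([ 573.3, -272.9])), (120, np.int64(3), array([ 462.4, -280.5]))]
pick t 62.79 F [0.5 0.2 5. ] gap 0.194 gf 58.4 tcp [ 595.7 -100.3  194.3]
down True t 65.68 F [-0.3 -0.5  4.6] gap 0.195 gf 58.9 tcp [502.4  93.4 212.3]
slide -19 False t 66.42 F [ 0.2 -0.2 -0.7] gap 0.195 gf 58.6 tcp [516.   95.4 213.4]
slide 22 False t 67.59 F [-0.2  0.2 -0. ] gap 0.193 gf 58.6 tcp [556.4 100.9 213.6]
off t 68.66 F [ 0.5 -0.5 -0.2] gap 0.374 gf 0.0 tcp [555.2 103.6 323.2]
True
```

Run:
```python
from h import *
print(T(22,0),r.read_tcp_pos(),r.read_ee_rot())
r.movel(T(-45,95),feed=150)
c=eyes.get_calibration('wrist'); im=snap('wrist','w4.png')
for x in (22,60):print([proj('wrist',[W([x-50,-42,18+z])],c)[0].round(0).tolist() for z in(0,5,57)])
cv2.imwrite('pics/w4b.png',cv2.resize(im[0:220,130:350,::-1],(600,600),interpolation=cv2.INTER_CUBIC))
```

```text
[556.39921341 100.91139623 211.        ] [555.17259706 103.61110792 323.17733297] [-3.13434139 -0.2132311   0.00336319]
[[254.0, 103.0], [254.0, 103.0], [254.0, 102.0]]
[[254.0, 50.0], [254.0, 49.0], [254.0, 34.0]]
```

View pics/w4b.png

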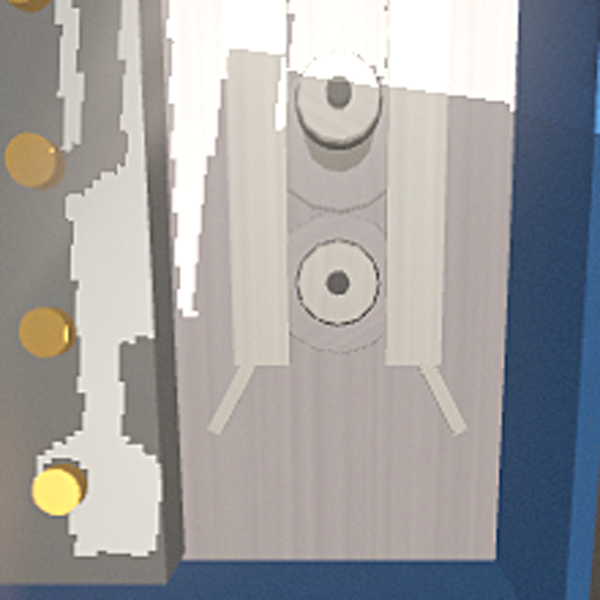

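The wrist picture shows both motors upright and centred between the lips, cans at crop (338,283) and (338,95). I load the third, opening less on release.

```bash
cat >> h.py <<'E'
def drop():
    st('hold'); r.gripper_to(.28); st('open'); p=np.array(r.read_tcp_pos()); r.movel(p+[0,0,110],feed=180); st('off')
E
python3 - <<'E'
from h import *
print(cycle(3))
E
```

```text
[(130, np.int64(1), array([ 573.3, -272.9])), (120, np.int64(3), array([ 462.4, -280.5]))]
pick t 72.37 F [0.3 0.2 4.5] gap 0.195 gf 58.4 tcp [ 464.3 -279.   194.2]
down False t 75.95 F [ 0.7  0.4 -0. ] gap 0.196 gf 58.7 tcp [502.3  93.4 212.2]
slide -19 False t 76.69 F [-0.3  1.1 -0.2] gap 0.194 gf 58.7 tcp [516.   95.4 213.4]
slide 22 False t 77.87 F [ 0.2  0.8 -0.8] gap 0.196 gf 58.7 tcp [556.5 100.9 213.6]
hold t 77.87 F [ 0.2  0.8 -0.8] gap 0.196 gf 58.7 tcp [556.5 100.9 213.6]
open t 78.11 F [-1.9  4.2  2.6] gap 0.28 gf 0.0 tcp [556.4 101.7 214.2]
off t 78.88 F [-0.  -0.1  0. ] gap 0.279 gf 0.0 tcp [555.9 101.5 323.1]
True
```

Run:
```python
from h import *
print(cycle(1))
r.movel(T(-45,95),feed=150); r.dwell(.3)
c=eyes.get_calibration('wrist'); im=snap('wrist','w5.png')
# compare with the reference view w4 (same pose): cap of motor at track x=22
a=cv2.imread('pics/w4.png'); t=a[85:122,236:272]; m=cv2.matchTemplate(im[:,:,::-1].copy(),t,cv2.TM_CCOEFF_NORMED)
print(cv2.minMaxLoc(m),'ref at (236,85)'); print(np.abs(im[40:140,230:280,::-1].astype(int)-a[40:140,230:280]).mean())
print(find())
```

```text
[(128, np.int64(1), array([ 573.4, -273.1]))]
pick t 81.99 F [-0.5 -0.2  3.8] gap 0.191 gf 58.6 tcp [ 575.4 -271.5  194.5]
down True t 85.48 F [0.  0.4 3.4] gap 0.192 gf 59.1 tcp [502.4  93.4 212.4]
slide -19 False t 86.22 F [-0.2 -0.5  0.1] gap 0.195 gf 58.7 tcp [516.   95.4 213.5]
slide 22 False t 87.39 F [-1.   0.4 -2. ] gap 0.198 gf 58.7 tcp [556.5 100.9 213.8]
hold t 87.39 F [-1.   0.4 -2. ] gap 0.198 gf 58.7 tcp [556.5 100.9 213.8]
open t 87.63 F [-2.1  4.7  2.2] gap 0.281 gf 0.0 tcp [556.5 101.6 214.4]
off t 88.4 F [ 0.5 -0.3 -0.1] gap 0.283 gf 0.0 tcp [556.1 101.4 323.4]
True
(-0.3008572459220886, 0.9724209308624268, (271, 292), (236, 86)) ref at (236,85)
6.490733333333333
[]
```

All four motors are loaded, and the last one matches the reference view. I'll compare the lid and rod with the earlier view, back away and hand in.

Run:
```python
from h import *
r.movel(T(-45,200,-60),feed=200); r.movel(W([-100,-250,330])+UP,feed=250); r.dwell(.5)
b=snap('scene','s9.png')[:,:,::-1]; a=cv2.imread('pics/s8.png')
t=a[78:112,300:345]; print(cv2.minMaxLoc(cv2.matchTemplate(b.copy(),t,cv2.TM_CCOEFF_NORMED)),'ref (300,78)')
st('end'); print(r.read_qd())
print(close_job())
```

```text
(-0.5055548548698425, 0.9981399178504944, (411, 106), (300, 78)) ref (300,78)
end t 91.53 F [0.1 0.6 0.4] gap 0.275 gf 0.0 tcp [ 513.3 -114.7  485. ]
[-0.00136039  0.00095326 -0.00335645 -0.00154367 -0.00010761 -0.00240863]
the job is handed in; nothing more can be done
None
```

The lid is propped open on the rod, all four motors are upright in the track, and the job was handed in at 91.5 s of the 208 s allowed; the hand-in returned no verdict, so I don't know how it was judged.

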